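Tighten the plant press by one turn

TASK

The drying pack in the plant press has shrunk and gone slack: with the tips of the closed fingers, push the locking bolt by its upright pin outward until it is fully clear of the notch in the hand wheel's rim, then push the hand wheel by its upright handle through exactly one full turn clockwise (seen from above), so that the plate comes down on the pack, and push the bolt fully home into the notch again. Push gently, grip neither handle nor pin, and never turn the wheel noticeably past the one turn or back from its start. Leave the jar, dish, hand lens and forceps beside the press where they are.

Things in the scene. Friction and masses are not known exactly. Their poses are not given: they have to be found in the camera images.
- press: Grey bench screw press, fixed: bed 190 x 300 mm, two columns, crossbeam along its y axis (top at 142 mm), the hand wheel lying level over it, the locking bolt on the -y end of the crossbeam. Origin on the table under the bed's centre, on the wheel's axis; z up. Highest point: the handle, 232 mm above the table. Place and yaw differ each time.
- wheel_centre (a point): Centre of the dark steel hand wheel, on its vertical axis at mid-thickness of the rim, 166 mm above the table at the start. Rim: round bar 16 mm thick at 62 mm radius (top 8 mm above this point) and, outside it, a flange 7 mm thick to 79 mm radius with one notch 20 mm wide. Hub and screw end reach 15 mm above this point. Wheel, handle and plate sink 5 mm a turn.
- wheel (a joint): Angle of the hand wheel in rad: 0 at the start, growing clockwise seen from above (tightening); 6.283 is one full turn. It resists with about 0.14 N m (2 to 3 N at the handle), stays where it is left, and has no stop at one turn. The bolt goes home only if the notch is back within about 0.07 rad of it.
- handle: Black revolving grip standing upright on the wheel's rim, 62 mm from the wheel's axis, 23 mm in diameter, 55 mm tall; origin on its axis at half its height, 38 mm above the wheel centre. It spins freely, so its yaw means nothing. At the start it is on the press's +y side, opposite the bolt. Nothing stands in its way above the rim.
- notch (a point): Middle of the mouth of the notch in the wheel flange, 79 mm from the wheel's axis, diametrically opposite the handle; it turns with the wheel and at the start is at the bolt.
- bolt (a joint): Position of the locking bolt in m: 0 fully home (nose 8 mm deep in the notch, wheel locked), 0.015 fully drawn against its stop (nose 7 mm clear of the flange). It slides along the press's y axis, outward from the wheel (press -y) as the value grows, resists with about 1.5 N and stays where it is left.
- bolt_pin: The bolt's upright steel pin (15 mm thick, free to spin); origin on its axis, 200 mm above the table; pin top 19 mm above that. It is on the press's -y side, 113 mm from the wheel's axis when home, 128 mm when drawn. The bolt's keepers either side of the pin reach 176 mm, the rim 174 mm: fingertips 186 to 195 mm above the table clear them and still meet the pin and the handle.
- spindle: The press's steel screw with the grey pressing plate (150 x 180 x 12 mm) at its foot; origin at the centre of the plate's underside, 68 mm above the table at the start; it sinks 5 mm per turn of the wheel without turning.
- pack_board: Plywood board 160 x 190 x 9 mm on top of the springy pack of cardboard and paper sheets in the press; origin at the centre of its underside, about 57 mm above the table at the start. The plate starts about 2 mm clear of it and bears on it after one turn.
- jar: Clear specimen jar with a yellow lid, 73 mm in diameter, 123 mm tall, loose on the table beside the press on its +y side; origin under its centre. To be left alone.
- dish: Covered dish, 65 mm in diameter, 14 mm high, loose on the table in front of the press; origin under its centre. To be left alone.
- lens: Black hand lens, 125 mm long, lying loose on the table in front of the press; origin under its middle. To be left alone.
- forceps: Steel forceps, 133 mm long, lying loose on the table on the press's -y side; origin under the middle. To be left alone.

How it is judged:
On the way, in this order (a step that is already met when the one before it is completed fails the run):
1. the bolt is drawn clear of the notch while the wheel still stands at its start (value of joint bolt above 0.01 m and value of joint wheel between -0.3 and 0.3 rad), for 0.1 s.
2. the wheel has been pushed through half a turn clockwise (value of joint wheel between 3.14 and 4.2 rad), for 0.05 s.
3. the wheel has come round one full turn with the bolt still drawn (value of joint wheel between 6.1632 and 6.4032 rad and value of joint bolt above 0.008 m), for 0.1 s.
At the end, for the whole second after the job is handed in: The hand wheel rests one full turn clockwise from where it began (within 0.12 rad, about 7 degrees), the plate bears on the pack with more than 4 N, the locking bolt is home in the notch to within 3 mm, and jar, dish, hand lens and forceps are within 20 mm of where they stood (value of joint wheel between 6.1632 and 6.4032 rad and value of joint bolt below 0.003 m and velocity of joint wheel between -0.05 and 0.05 rad/s and contact force between spindle and pack_board above 4 N and distance of each of jar, dish, lens, forceps from where it was at the start of the episode below 0.02 m); the robot touches nothing.
It fails at once if the wheel is turned more than 0.4 rad past the one full turn (the pack is crushed) (value of joint wheel above 6.6832 rad).
It fails at once if the wheel is turned backwards, loosening the press (value of joint wheel below -0.4 rad).
It fails at once if the handle is squeezed or pushed with more than 22 N, or the bolt's pin with more than 30 N (contact force between the fingers and handle above 22 N or contact force between the fingers and bolt_pin above 30 N).
It fails at once if the jar, dish, hand lens or forceps is moved more than 30 mm, lifted or carried (distance of any of jar, dish, lens, forceps from where it was at the start of the episode above 0.03 m).
It also fails if it takes over 72 s, if anything falls off the work surface, if the arm or the gripper's body presses on something with over 40 N, if the wrist force passes 120 N, or if a joint passes its speed limit or range.

ROBOT

A 7-joint arm with a two-finger parallel gripper is mounted at the origin on a cart in front of the work surface, level with it; the furniture and walls round the work are solid. World frame = base frame: x ahead of the robot, y to its left, z up, the work surface at z = 0. Lengths are in m, angles in rad, forces in N, time in s.
With the tool pointing down it reaches from about 0.4 to 0.85 m from the base axis. Payload 10.4 kg.
Tool frame: the origin (TCP) lies between the finger pads; the fingertips stand 11 mm ahead of it and the grasp point (between the pads) lies 8 mm behind it; x points along the fingers, y is the direction in which the jaws open and shut, and the axes are right-handed (so a half turn about x gives the same grasp; the last joint's range is limited). The gripper opens to 87 mm and grips with 3 to 60 N. Pads are 19 mm wide; open, the fingers measure 117 mm over their backs; the gripper's body (75 mm by 190 mm) begins 51 mm behind the grasp point.
Start: joints at [1.098, 0.332, -0.065, 1.46, 0.022, 1.35, -0.088], TCP at [0.272, -0.563, 0.234] pointing down, gripper open.
Joint ranges: [-2.6, 2.6], [-0.5, 2.12], [-1.47, 1.34], [0.16, 2.42], [-1.27, 4.41], [0.06, 2.06], [-2.6, 2.6]. Speed limits (rad/s): [2.22, 2.22, 2.79, 2.79, 3.14, 3.14, 3.14].

INTERFACE

Orientations are given as a unit quaternion [x, y, z, w].
In Python, from bench import r, cams, ticket gives the robot as it stands. The module is installed in compiled form; this text tells all that it offers.
- The arm moves only by the tool drive_tool, never from a script. Its argument "moves" is text: rows parted by semicolons, each of 5 numbers parted by spaces: the shift along the world's x, y, z in m, then the turn about the world's z in degrees, then the closure, from 0 (fully open) to 1 (shut). In form: x y z twist grip; .... A call has 1 to 20 rows; each row shifts and turns the commanded pose from where the row before left it; what a row does not reach is not made up. A row lasts 1/8 s, in which the tool goes at most 62.5 mm and 10.7 degrees, less where a joint would pass 70% of its speed; a pose out of reach is approached as far as the arm can. A call is refused whole if a number of a shift passes 0.0625 or a number of a turn 10.7, either way. A call with a gripper value outside its range is refused whole. The fingers move at their own pace and stop on an object; "newtons" is the grip in N (left out, the last holds). Time passes only in rows, so rows that do not move let the fingers close. It gives the time, the measured TCP pose, the force and the opening at its end, in the units of the state.
- r.read_state(): the state, without advancing time (a new reading comes with each control period).
- cams.camera(name): name is "side" or "top"; returns a dict with "color" (384x512x3 uint8, red, green, blue), "fx", "fy", "cx", "cy" (pixels), "distortion" ([k1, k2, p1, p2, k3] as OpenCV has them; the pictures are not rectified), "extrinsics" (4x4, takes a point from camera to world coordinates). Camera axes: x right, y down, z forward; pixel columns grow to the right and rows downward; lengths in m; the calibration is good to about 2 mm. A picture is of the moment at which its call begins. There is no depth.
- ticket.close_job(): hands the job in, once; it reports no verdict.
The state is a dict: "time": time; "joint_positions": joint angles; "joint_vel": joint speeds; "joint_torque": joint torques, N m; "ee_pos": TCP position; "eef_rot": TCP orientation; "ft_force": force on the tool from outside, world axes, zero at the start; "torque": the same for the moment, N m; "width": finger opening in m.
Only numpy, scipy, OpenCV 4.12 (cv2) and the standard library are available. Lean on these libraries where they do the work, as an engineer would, in place of code of your own. Each camera call takes 0.05 s, during which the arm holds its last target.

## Working session

There is one attempt and no reset: what is moved stays moved. The work goes in short steps, Python scripts to look and compute and a tool call to move; the robot and the scene stay as the last step left them, time stands still between calls to the robot, and variables do not carry over. Pictures are saved under pics/ and viewed, and the job is handed in when it is done.

Besides the shell and the picture viewer there is one more tool, called after "Request:" by a JSON object that holds its "fn" and its "kwargs", one argument or row to a line. drive_tool: Moves the arm, as the interface text tells. Its arguments: {"type":"object","properties":{"moves":{"type":"string"},"newtons":{"type":"number"}},"required":["moves"]}

```bash
mkdir -p pics
python3 - <<'E'
from bench import r,cams,ticket
import cv2,numpy as np
s=r.read_state(); print({k:np.round(v,3).tolist() for k,v in s.items()})
for n in("top","side"):
    c=cams.camera(n); cv2.imwrite(f"pics/{n}0.png",c["color"][:,:,::-1])
    print(n,c["fx"],c["fy"],c["cx"],c["cy"],c["distortion"]); print(np.round(c["extrinsics"],3))
E
```

```text
{'time': 0.0, 'joint_positions': [1.098, 0.333, -0.065, 1.461, 0.022, 1.35, -0.089], 'joint_vel': [0.001, -0.001, 0.002, 0.001, -0.002, -0.001, 0.0], 'joint_torque': [0.001, -62.326, 0.025, -38.991, -0.062, 0.04, 0.0], 'ee_pos': [0.272, -0.563, 0.233], 'eef_rot': [-0.689, -0.158, 0.689, -0.157], 'ft_force': [0.599, -0.75, -0.1], 'torque': [-0.026, -0.08, 0.037], 'width': 0.087}
top 443.5792995537981 443.5792995537981 258.9235915574156 188.38687154011558 [0.02881206 0.         0.         0.         0.        ]
[[ 8.500e-02 -9.700e-01  2.260e-01  3.160e-01]
 [-9.960e-01 -8.300e-02  1.800e-02  9.000e-03]
 [ 1.000e-03 -2.270e-01 -9.740e-01  1.145e+00]
 [ 0.000e+00  0.000e+00  0.000e+00  1.000e+00]]
side 386.9377249801244 386.9377249801244 265.26912515969934 194.8621092012128 [-0.10891181  0.          0.          0.          0.        ]
[[-0.976 -0.133  0.175  0.364]
 [-0.219  0.554 -0.803  0.757]
 [ 0.009 -0.822 -0.57   0.667]
 [ 0.     0.     0.     1.   ]]
```

View pics/top0.png

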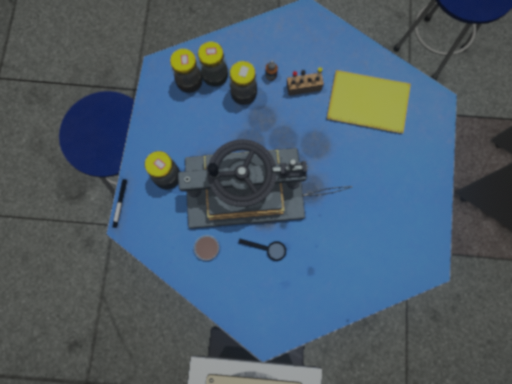

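View pics/side0.png

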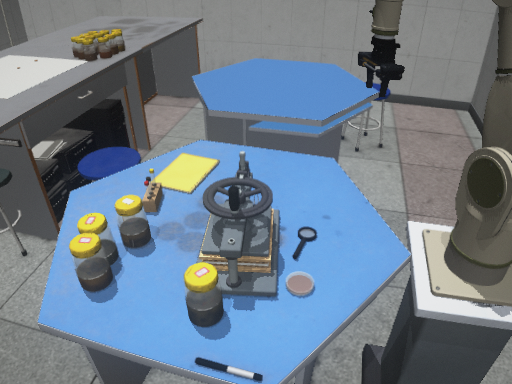

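```bash
cat > h.py <<'E'
import cv2,numpy as np
def ray(c,u,v):
    K=np.array([[c["fx"],0,c["cx"]],[0,c["fy"],c["cy"]],[0,0,1]])
    p=cv2.undistortPoints(np.array([[[u,v]]],float),K,np.array(c["distortion"],float))[0,0]
    E=np.array(c["extrinsics"]); return E[:3,3],E[:3,:3]@np.array([p[0],p[1],1])
def onz(c,u,v,z):
    o,d=ray(c,u,v); return o+d*(z-o[2])/d[2]
def proj(c,P):
    K=np.array([[c["fx"],0,c["cx"]],[0,c["fy"],c["cy"]],[0,0,1]])
    E=np.linalg.inv(np.array(c["extrinsics"]))
    return cv2.projectPoints(np.array(P,float).reshape(-1,3),cv2.Rodrigues(E[:3,:3])[0],E[:3,3],K,np.array(c["distortion"],float))[0].reshape(-1,2)
def tri(c1,p1,c2,p2):
    o1,d1=ray(c1,*p1);o2,d2=ray(c2,*p2);d1/=np.linalg.norm(d1);d2/=np.linalg.norm(d2)
    t=np.linalg.lstsq(np.c_[d1,-d2],o2-o1,rcond=None)[0]
    a=o1+d1*t[0];b=o2+d2*t[1];return (a+b)/2,np.linalg.norm(a-b)
E
python3 - <<'E'
import cv2
a=cv2.imread("pics/top0.png")[125:240,170:320]; cv2.imwrite("pics/t0z.png",cv2.resize(a,None,fx=5.2,fy=5.2,interpolation=cv2.INTER_CUBIC))
a=cv2.imread("pics/side0.png")[145:300,190:290]; cv2.imwrite("pics/s0z.png",cv2.resize(a,None,fx=3.8,fy=3.8,interpolation=cv2.INTER_CUBIC))
E
```

```text
(no output)
```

View pics/t0z.png

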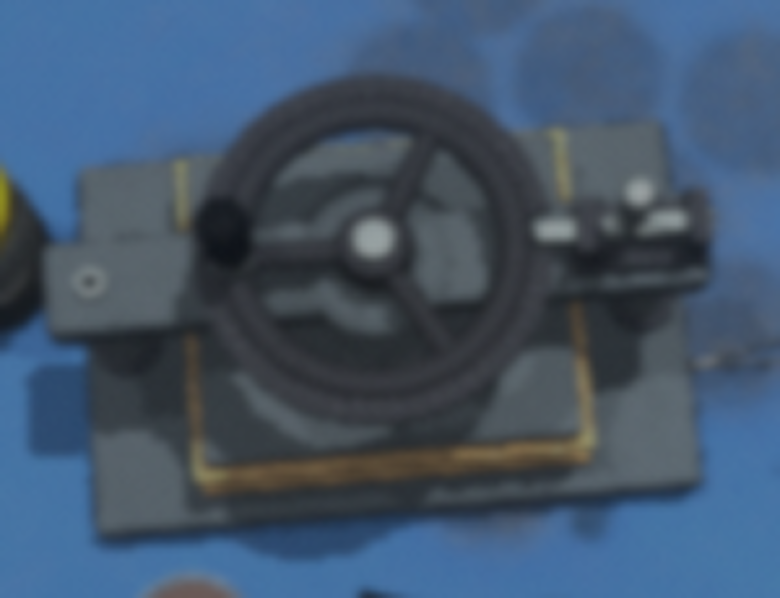

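View pics/s0z.png

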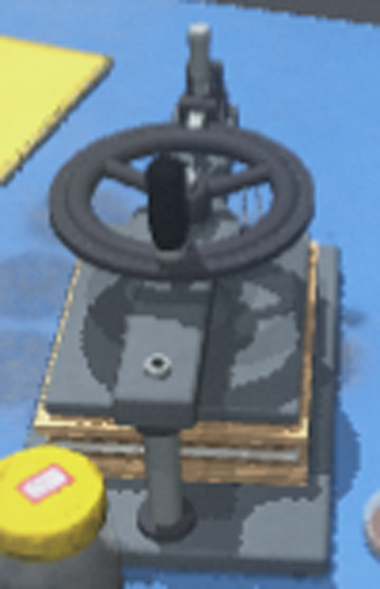

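Run:
```python
from bench import cams
from h import *
t=cams.camera("top");s=cams.camera("side")
T=lambda x,y:(170+x/5.2-.4,125+y/5.2-.4)
S=lambda x,y:(190+x/3.8-.37,145+y/3.8-.37)
hub=onz(t,*T(373,234),.181);pin=onz(t,*T(640,187),.219);han=onz(t,*T(226,224),.232)
print("hub",hub,"pin",pin,"han",han)
print("d",np.linalg.norm((pin-hub)[:2]),np.linalg.norm((han-hub)[:2]))
for v in(pin-hub,hub-han,pin-han):print(np.degrees(np.arctan2(v[1],v[0])))
print("tri pin",tri(t,T(640,187),s,S(200,30)),"han",tri(t,T(226,224),s,S(167,160)))
# rim flange ellipse points z=.166
P=[onz(t,*T(*q),.166)[:2] for q in((375,72),(548,190),(375,426))]
A=np.array([[2*p[0],2*p[1],1] for p in P]);b=[p@p for p in P];x=np.linalg.solve(A,b);print("rim",x[:2],np.sqrt(x[2]+x[:2]@x[:2]))
# dark crossbeam/bed orientation via bed edge z~? bottom edge
a=onz(t,*T(100,540),.02);b=onz(t,*T(700,490),.02);print("bed",np.degrees(np.arctan2(*(b-a)[[1,0]])),np.linalg.norm(b-a))
```

```text
hub [0.57972061 0.07018358 0.181     ] pin [ 0.5991504  -0.04157904  0.219     ] han [0.56484001 0.12746826 0.232     ]
d 0.11343896859322257 0.05918586968622882
-80.13776869990488
-75.43835184516293
-78.52690764237498
tri pin (array([ 0.59809744, -0.04185158,  0.21697096]), np.float64(0.0032224520421656635)) han (array([0.56639539, 0.1278305 , 0.23053982]), np.float64(0.0022490948527262764))
rim [0.57851038 0.06986853] 0.08053763519700964
bed -80.30961390260326 0.2956560107944608
```

Run:
```python
from bench import r
import numpy as np
from scipy.spatial.transform import Rotation as R
m=R.from_quat(r.read_state()["eef_rot"]).as_matrix();print(np.round(m,3),np.degrees(np.arctan2(m[1,1],m[0,1])))
```

```text
[[-0.     0.435 -0.901]
 [ 0.001 -0.901 -0.435]
 [-1.    -0.001  0.   ]] -64.23154718420737
```

Request:
{"fn": "drive_tool", "kwargs": {
  "moves": "0 0 0.03 0 1; 0 0 0.02 0 1; 0 0 0 0 1; 0 0 0 0 1",
  "newtons": 20
}}

```text
time: 0.7
ee_pos: [0.2716, -0.5625, 0.2823]
eef_rot: [-0.689, -0.158, 0.689, -0.157]
ft_force: [-0.5, 0.4, -0.2]
width: 0.0547
```

Request:
{"fn": "drive_tool", "kwargs": {
  "moves": "0.02 0.0345 0 4.6 1; 0.02 0.0345 0 4.6 1; 0.02 0.0345 0 4.6 1; 0.02 0.0345 0 4.6 1; 0.02 0.0345 0 4.6 1; 0.02 0.0345 0 4.6 1; 0.02 0.0345 0 4.6 1; 0.02 0.0345 0 4.6 1; 0.02 0.0345 0 4.6 1; 0.02 0.0345 0 4.6 1; 0.02 0.0345 0 4.6 1; 0.02 0.0345 0 4.6 1; 0.02 0.0345 0 4.6 1; 0.02 0.0345 0 4.6 1; 0.02 0.0345 0 4.6 1; 0.02 0.0345 0 4.6 1; 0 0 0 0 1; 0 0 0 0 1"
}}

```text
time: 2.95
ee_pos: [0.5916, -0.0105, 0.2834]
eef_rot: [0.457, 0.539, -0.457, 0.539]
ft_force: [0.0, -0.1, -0.3]
width: 0.0006
```

```bash
cat > look.py <<'E'
import sys
from bench import r,cams
from h import *
from scipy.spatial.transform import Rotation as R
n=sys.argv[1];s=r.read_state();m=R.from_quat(s["eef_rot"]).as_matrix()
print(s["time"],np.round(s["ee_pos"],4),"jaw",np.degrees(np.arctan2(m[1,1],m[0,1])),"f",np.round(s["ft_force"],1),np.round(s["joint_positions"],2),round(s["width"],4))
a=cams.camera("top")["color"][115:240,180:325,::-1];b=cams.camera("side")["color"][140:290,180:300,::-1]
a=cv2.resize(a,(580,500),interpolation=cv2.INTER_CUBIC)
b=cv2.resize(b,(400,500),interpolation=cv2.INTER_CUBIC)
cv2.imwrite(f"pics/{n}.png",cv2.resize(np.hstack([a,b]),(800,408)))
E
python3 look.py a1
```

```text
2.95 [ 0.5916 -0.0105  0.2834] jaw 9.418676861662002 f [ 0.  -0.1 -0.3] [ 0.43  0.3  -0.61  1.45  0.17  1.45 -0.02] 0.0006
```

View pics/a1.png

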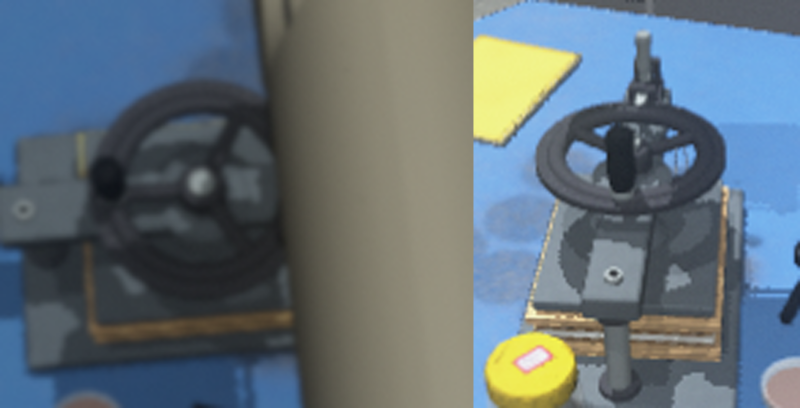

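Run:
```python
from bench import cams,r
from h import *
c=cams.camera("side");p=proj(c,[r.read_state()["ee_pos"],[.579,.07,.181],[.599,-.0415,.219],[.568,.131,.232]]);print(p)
cv2.imwrite("pics/s2.png",c["color"][:,:,::-1])
c=cams.camera("top");print(proj(c,[r.read_state()["ee_pos"],[.579,.07,.181]]))
```

```text
[[240.16506206 132.89900924]
 [236.83035871 190.71679211]
 [241.21064873 151.61213767]
 [232.87990215 187.03294825]]
[[280.17222447 153.76631586]
 [241.38181865 169.91406675]]
```

View pics/s2.png

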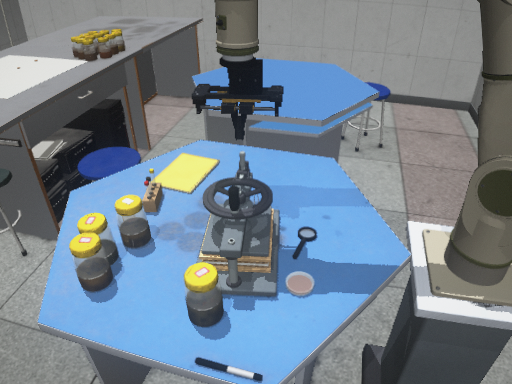

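```bash
sed -i 's/140:290,180:300/100:250,180:300/' look.py; echo
```

Request:
{"fn": "drive_tool", "kwargs": {
  "moves": "0 0 -0.02 0 1; 0.002 0 -0.02 0 1; 0 0 -0.02 0 1; 0 0 -0.014 0 1; 0 0 -0.007 0 1; 0 0 0 0 1; 0 0 0 0 1"
}}

```text
time: 4.03
ee_pos: [0.5941, -0.0108, 0.2033]
eef_rot: [0.458, 0.539, -0.457, 0.539]
ft_force: [-0.1, -0.2, 0.2]
width: 0.0005
```

```bash
python3 look.py a3
```

```text
4.025 [ 0.5941 -0.0108  0.2033] jaw 9.369389555952312 f [-0.1 -0.2  0.2] [ 0.43  0.34 -0.61  1.56  0.2   1.3  -0.04] 0.0005
```

View pics/a3.png

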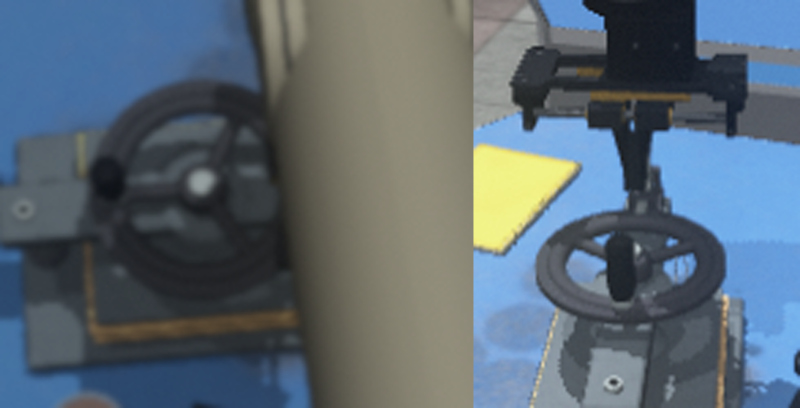

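Request:
{"fn": "drive_tool", "kwargs": {
  "moves": "0 0 -0.002 0 1; 0.0005 -0.003 0 0 1; 0.0005 -0.003 0 0 1; 0.0005 -0.003 0 0 1; 0.0005 -0.003 0 0 1; 0.0005 -0.003 0 0 1; 0 0 0 0 1"
}}

```text
time: 5.0
ee_pos: [0.5962, -0.0259, 0.2006]
eef_rot: [0.458, 0.539, -0.457, 0.539]
ft_force: [-0.7, 0.3, -0.5]
width: 0.0005
```

Request:
{"fn": "drive_tool", "kwargs": {
  "moves": "0.0005 -0.003 0 0 1; 0.0005 -0.003 0 0 1; 0 0 0 0 1"
}}

```text
time: 5.38
ee_pos: [0.5973, -0.0322, 0.2005]
eef_rot: [0.458, 0.539, -0.458, 0.539]
ft_force: [-0.5, -0.4, 0.3]
width: 0.0007
```

Request:
{"fn": "drive_tool", "kwargs": {
  "moves": "0.0005 -0.003 0 0 1; 0.0003 -0.002 0 0 1; 0 0 0 0 1"
}}

```text
time: 5.75
ee_pos: [0.5981, -0.0371, 0.2006]
eef_rot: [0.458, 0.539, -0.458, 0.539]
ft_force: [-1.1, 0.5, 0.4]
width: 0.0005
```

```bash
python3 look.py a4
```

```text
5.75 [ 0.5981 -0.0371  0.2006] jaw 9.351424897364923 f [-1.1  0.5  0.4] [ 0.46  0.35 -0.59  1.55  0.2   1.3   0.  ] 0.0005
```

View pics/a4.png

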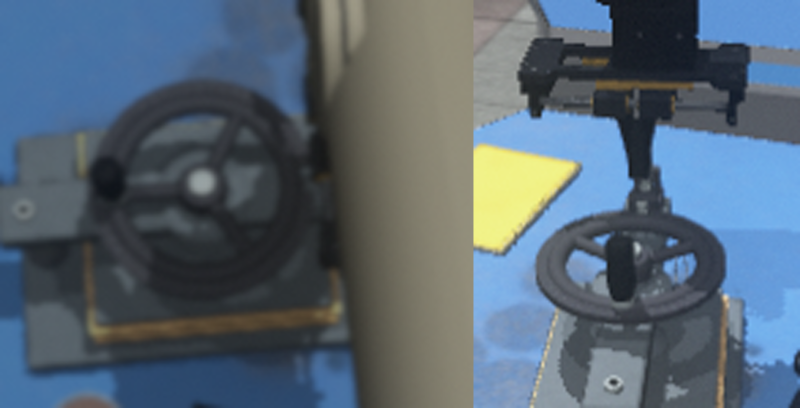

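Request:
{"fn": "drive_tool", "kwargs": {
  "moves": "0.0004 -0.002 0 0 1; 0 0 0 0 1"
}}

```text
time: 6.1
ee_pos: [0.5985, -0.039, 0.2006]
eef_rot: [0.458, 0.539, -0.458, 0.539]
ft_force: [-0.7, 1.8, 0.5]
width: 0.0005
```

Request:
{"fn": "drive_tool", "kwargs": {
  "moves": "0.0004 -0.002 0 0 1; 0 0 0 0 1"
}}

```text
time: 6.35
ee_pos: [0.5985, -0.0399, 0.2005]
eef_rot: [0.457, 0.54, -0.457, 0.539]
ft_force: [-4.1, 3.6, 1.0]
width: 0.0006
```

Run:
```python
from bench import cams,r
from h import *
for i in range(2):
  c=cams.camera("side");print(r.read_state()["ft_force"])
print(proj(c,[[.599,-.0415,.219],[.6016,-.0563,.219]]))
cv2.imwrite("pics/z5.png",cv2.resize(c["color"][100:200,190:290,::-1],(600,600),interpolation=cv2.INTER_CUBIC))
```

```text
[-2.90652532  3.62046325  0.2295893 ]
[-2.25952921  5.1566303   0.8010296 ]
[[241.21064873 151.61213767]
 [241.81557516 148.70522148]]
```

View pics/z5.png

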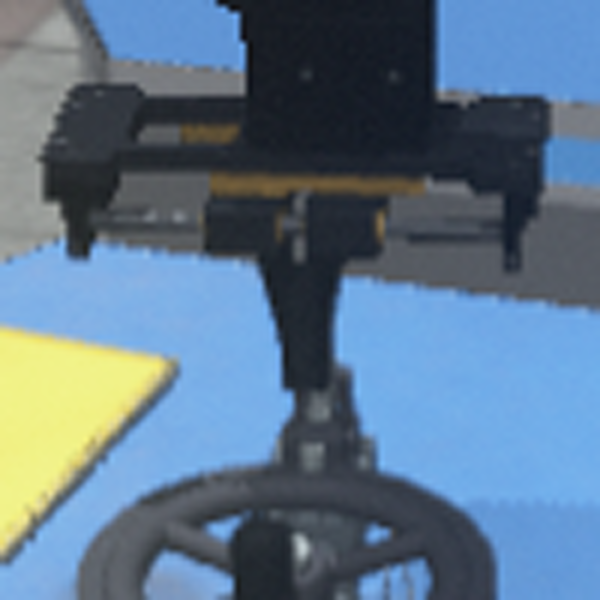

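Request:
{"fn": "drive_tool", "kwargs": {
  "moves": "-0.001 0.005 0 0 1; -0.001 0.006 0 0 1; 0 0 0.02 0 1; 0 0 0.03 0 1; 0 0 0.02 0 1; -0.007 0.017 0 10 1; -0.007 0.017 0 10 1; -0.007 0.017 0 10 1; -0.007 0.017 0 10 1; -0.007 0.017 0 10 1; -0.007 0.017 0 10 1; -0.007 0.017 0 10 1; -0.007 0.017 0 10 1; -0.006 0.017 0 10.6 1; 0 0 0 0 1; 0 0 0 0 1"
}}

```text
time: 8.45
ee_pos: [0.5352, 0.1222, 0.2706]
eef_rot: [-0.06, 0.705, 0.06, 0.705]
ft_force: [0.0, -0.1, -0.6]
width: 0.0005
```

```bash
python3 look.py a6
```

```text
8.45 [0.5352 0.1222 0.2706] jaw 99.68674201582772 f [ 0.  -0.1 -0.6] [ 0.47  0.25 -0.91  1.57  0.2   1.41  1.28] 0.0005
```

View pics/a6.png

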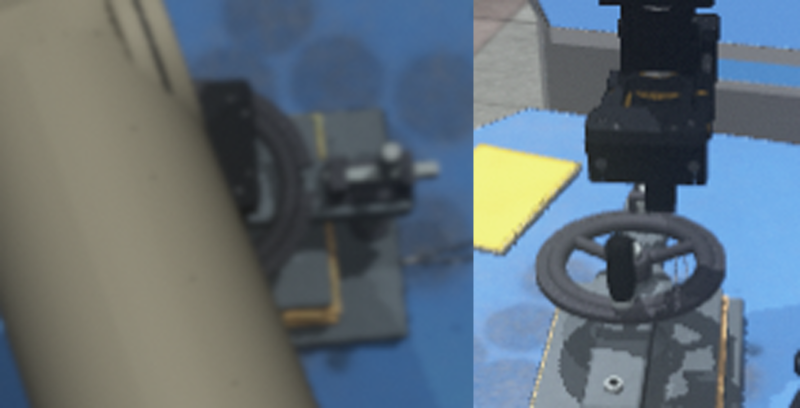

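```bash
cat > plan.py <<'E'
import sys,numpy as np
from bench import r
C=np.array([.579,.070]);k=.0210
def P(psi):
    a=np.radians(psi);return C+.062*np.array([np.cos(a),np.sin(a)])-k*np.array([np.sin(a),-np.cos(a)])
a0,step,n=map(float,sys.argv[1:4])
p=np.array(r.read_state()["ee_pos"][:2]);print("first",np.round(P(a0)-p,4))
for i in range(int(n)):
    d=P(a0-step*(i+1))-P(a0-step*i);print("%.4f %.4f 0 %.1f 1;"%(d[0],d[1],-step),end=" ")
print()
E
python3 plan.py 102 6 20
```

```text
first [0.0103 0.0041]
0.0061 0.0032 0 -6.0 1; 0.0064 0.0025 0 -6.0 1; 0.0066 0.0019 0 -6.0 1; 0.0068 0.0012 0 -6.0 1; 0.0068 0.0004 0 -6.0 1; 0.0068 -0.0003 0 -6.0 1; 0.0068 -0.0010 0 -6.0 1; 0.0066 -0.0017 0 -6.0 1; 0.0064 -0.0024 0 -6.0 1; 0.0061 -0.0030 0 -6.0 1; 0.0058 -0.0037 0 -6.0 1; 0.0054 -0.0042 0 -6.0 1; 0.0049 -0.0048 0 -6.0 1; 0.0044 -0.0053 0 -6.0 1; 0.0038 -0.0057 0 -6.0 1; 0.0032 -0.0061 0 -6.0 1; 0.0025 -0.0064 0 -6.0 1; 0.0019 -0.0066 0 -6.0 1; 0.0012 -0.0068 0 -6.0 1; 0.0004 -0.0068 0 -6.0 1;
```

Request:
{"fn": "drive_tool", "kwargs": {
  "moves": "0 0 -0.02 0 1; 0 0 -0.02 0 1; 0 0 -0.02 0 1; 0 0 -0.01 0 1; 0 0 0 0 1"
}}

```text
time: 9.18
ee_pos: [0.5347, 0.1229, 0.2001]
eef_rot: [-0.061, 0.705, 0.061, 0.704]
ft_force: [0.7, 0.4, 0.4]
width: 0.0009
```

```bash
python3 plan.py 100 6 20; python3 look.py a7
```

```text
first [0.0129 0.0045]
0.0062 0.0030 0 -6.0 1; 0.0065 0.0023 0 -6.0 1; 0.0067 0.0016 0 -6.0 1; 0.0068 0.0009 0 -6.0 1; 0.0068 0.0002 0 -6.0 1; 0.0068 -0.0005 0 -6.0 1; 0.0067 -0.0012 0 -6.0 1; 0.0066 -0.0019 0 -6.0 1; 0.0063 -0.0026 0 -6.0 1; 0.0060 -0.0032 0 -6.0 1; 0.0057 -0.0039 0 -6.0 1; 0.0052 -0.0044 0 -6.0 1; 0.0047 -0.0050 0 -6.0 1; 0.0042 -0.0054 0 -6.0 1; 0.0036 -0.0058 0 -6.0 1; 0.0030 -0.0062 0 -6.0 1; 0.0023 -0.0065 0 -6.0 1; 0.0016 -0.0067 0 -6.0 1; 0.0009 -0.0068 0 -6.0 1; 0.0002 -0.0068 0 -6.0 1; 
9.175 [0.5347 0.1229 0.2001] jaw 99.94490722252775 f [0.7 0.4 0.4] [ 0.45  0.3  -0.89  1.67  0.25  1.28  1.25] 0.0009
```

View pics/a7.png

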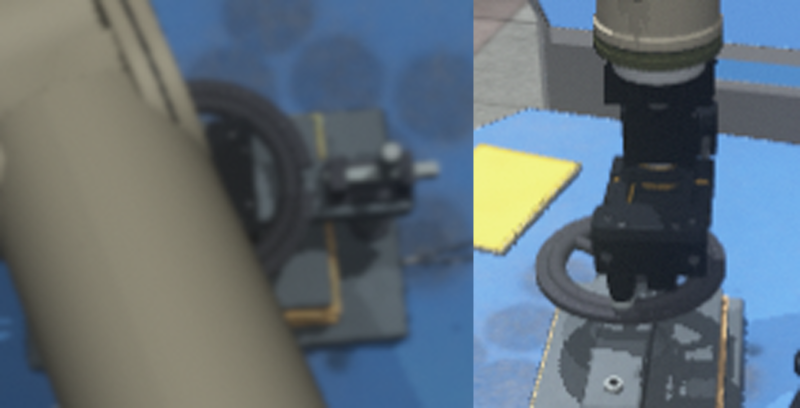

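Request:
{"fn": "drive_tool", "kwargs": {
  "moves": "0.004 0.0014 0 0 1; 0.004 0.0014 0 0 1; 0.003 0.001 0 0 1; 0.002 0.0007 0 0 1; 0.0062 0.003 0 -6 1; 0.0065 0.0023 0 -6 1; 0.0067 0.0016 0 -6 1; 0.0068 0.0009 0 -6 1; 0 0 0 0 1"
}}

```text
time: 10.4
ee_pos: [0.5743, 0.1357, 0.2004]
eef_rot: [0.086, 0.702, -0.086, 0.702]
ft_force: [-0.1, -0.3, 0.0]
width: 0.0002
```

```bash
python3 plan.py 76 6 1; python3 look.py a8
```

```text
first [-0.0007 -0.0004]
0.0068 0.0002 0 -6.0 1; 
10.4 [0.5743 0.1357 0.2004] jaw 76.0167262308397 f [-0.1 -0.3  0. ] [ 0.33  0.38 -0.8   1.57  0.28  1.31  0.82] 0.0002
```

View pics/a8.png

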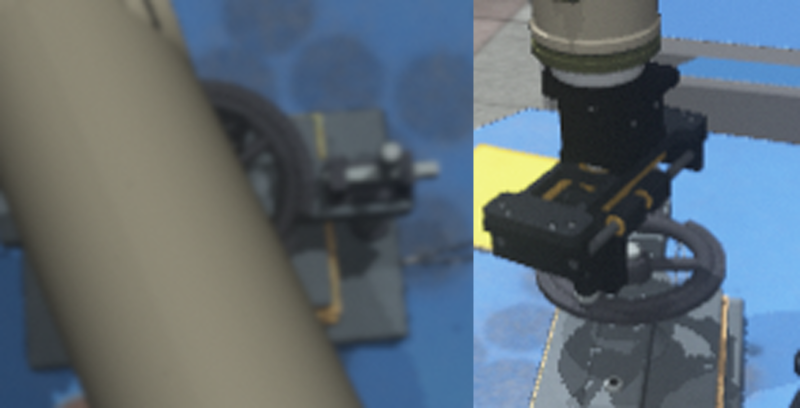

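Request:
{"fn": "drive_tool", "kwargs": {
  "moves": "0.0068 0.0002 0 -6 1; 0.0068 -0.0005 0 -6 1; 0.0067 -0.0012 0 -6 1; 0.0066 -0.0019 0 -6 1; 0.0063 -0.0026 0 -6 1; 0.006 -0.0032 0 -6 1; 0.0057 -0.0039 0 -6 1; 0.0052 -0.0044 0 -6 1; 0 0 0 0 1"
}}

```text
time: 11.62
ee_pos: [0.6241, 0.1178, 0.2004]
eef_rot: [0.364, 0.606, -0.364, 0.606]
ft_force: [-0.0, -0.3, -0.9]
width: 0.0008
```

```bash
python3 plan.py 28 6 18; python3 look.py a9
```

```text
first [-0.0002 -0.0002]
0.0047 -0.0050 0 -6.0 1; 0.0042 -0.0054 0 -6.0 1; 0.0036 -0.0058 0 -6.0 1; 0.0030 -0.0062 0 -6.0 1; 0.0023 -0.0065 0 -6.0 1; 0.0016 -0.0067 0 -6.0 1; 0.0009 -0.0068 0 -6.0 1; 0.0002 -0.0068 0 -6.0 1; -0.0005 -0.0068 0 -6.0 1; -0.0012 -0.0067 0 -6.0 1; -0.0019 -0.0066 0 -6.0 1; -0.0026 -0.0063 0 -6.0 1; -0.0032 -0.0060 0 -6.0 1; -0.0039 -0.0057 0 -6.0 1; -0.0044 -0.0052 0 -6.0 1; -0.0050 -0.0047 0 -6.0 1; -0.0054 -0.0042 0 -6.0 1; -0.0058 -0.0036 0 -6.0 1; 
11.625 [0.6241 0.1178 0.2004] jaw 28.079512137110516 f [-0.  -0.3 -0.9] [ 0.21  0.44 -0.63  1.45  0.26  1.33  0.06] 0.0008
```

View pics/a9.png

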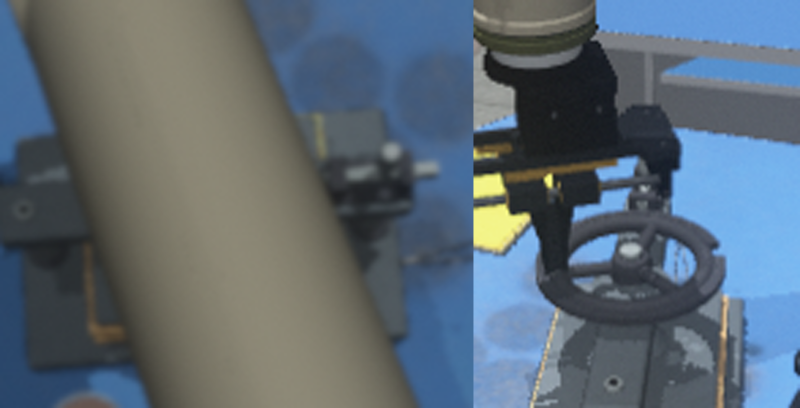

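Request:
{"fn": "drive_tool", "kwargs": {
  "moves": "0.0047 -0.005 0 -6 1; 0.0042 -0.0054 0 -6 1; 0.0036 -0.0058 0 -6 1; 0.003 -0.0062 0 -6 1; 0.0023 -0.0065 0 -6 1; 0.0016 -0.0067 0 -6 1; 0.0009 -0.0068 0 -6 1; 0.0002 -0.0068 0 -6 1; -0.0005 -0.0068 0 -6 1; -0.0012 -0.0067 0 -6 1; -0.0019 -0.0066 0 -6 1; -0.0026 -0.0063 0 -6 1; -0.0032 -0.006 0 -6 1; -0.0039 -0.0057 0 -6 1; -0.0044 -0.0052 0 -6 1; -0.005 -0.0047 0 -6 1; -0.0054 -0.0042 0 -6 1; -0.0058 -0.0036 0 -6 1; 0 0 0 0 1"
}}

```text
time: 14.1
ee_pos: [0.6106, 0.0127, 0.2009]
eef_rot: [0.705, 0.062, -0.704, 0.062]
ft_force: [-0.3, -0.5, -0.1]
width: 0.0006
```

```bash
python3 plan.py -80 6 3; python3 look.py a10
```

```text
first [-0.0002 -0.0001]
-0.0062 -0.0030 0 -6.0 1; -0.0065 -0.0023 0 -6.0 1; -0.0067 -0.0016 0 -6.0 1; 
14.1 [0.6106 0.0127 0.2009] jaw -79.89927668026888 f [-0.3 -0.5 -0.1] [ 0.14  0.34 -0.29  1.53  0.1   1.29 -1.56] 0.0006
```

View pics/a10.png

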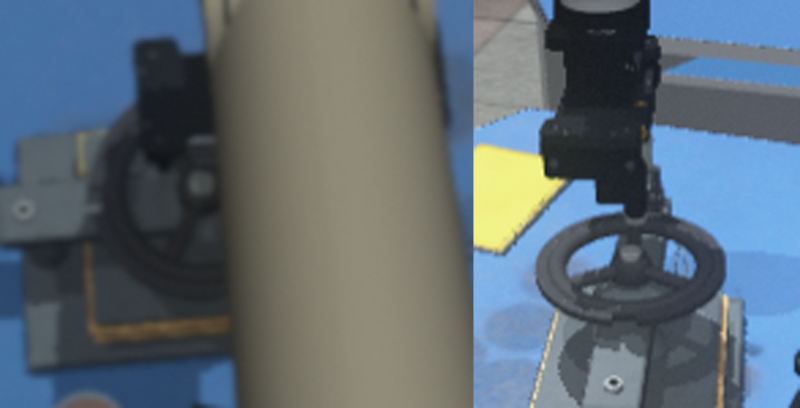

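Request:
{"fn": "drive_tool", "kwargs": {
  "moves": "0.006 0.001 0 0 1; 0.006 0.001 0 0 1; 0 0 0 10 1; 0 0 0 10 1; 0 0 0 10 1; 0 0 0 10 1; 0 0 0 10 1; 0 0 0 10 1; 0 0 0 10 1; 0 0 0 10 1; 0 0 0 10 1; 0 0 0 10 1; 0 0 0 10 1; 0 0 0 10 1; 0 0 0 10 1; 0 0 0 10 1; 0 0 0 10 1; 0 0 0 10 1; 0 0 0 10 1; 0 0 0 10 1"
}}

```text
time: 16.7
ee_pos: [0.6232, 0.015, 0.2005]
eef_rot: [-0.063, 0.704, 0.064, 0.704]
ft_force: [0.7, 1.0, -0.1]
width: 0.0004
```

Request:
{"fn": "drive_tool", "kwargs": {
  "moves": "0 0 0 0 1; -0.006 -0.001 0 0 1; -0.003 -0.0005 0 0 1; -0.003 -0.0005 0 0 1"
}}

```text
time: 17.2
ee_pos: [0.6105, 0.0129, 0.2007]
eef_rot: [-0.061, 0.704, 0.061, 0.705]
ft_force: [0.3, -0.3, -0.3]
width: 0.0003
```

```bash
python3 plan.py -80 6 20; python3 look.py a11
```

```text
first [-0.0001 -0.0003]
-0.0062 -0.0030 0 -6.0 1; -0.0065 -0.0023 0 -6.0 1; -0.0067 -0.0016 0 -6.0 1; -0.0068 -0.0009 0 -6.0 1; -0.0068 -0.0002 0 -6.0 1; -0.0068 0.0005 0 -6.0 1; -0.0067 0.0012 0 -6.0 1; -0.0066 0.0019 0 -6.0 1; -0.0063 0.0026 0 -6.0 1; -0.0060 0.0032 0 -6.0 1; -0.0057 0.0039 0 -6.0 1; -0.0052 0.0044 0 -6.0 1; -0.0047 0.0050 0 -6.0 1; -0.0042 0.0054 0 -6.0 1; -0.0036 0.0058 0 -6.0 1; -0.0030 0.0062 0 -6.0 1; -0.0023 0.0065 0 -6.0 1; -0.0016 0.0067 0 -6.0 1; -0.0009 0.0068 0 -6.0 1; -0.0002 0.0068 0 -6.0 1; 
17.2 [0.6105 0.0129 0.2007] jaw 99.91379309962468 f [ 0.3 -0.3 -0.3] [ 0.51  0.43 -0.79  1.51  0.31  1.33  1.43] 0.0003
```

View pics/a11.png

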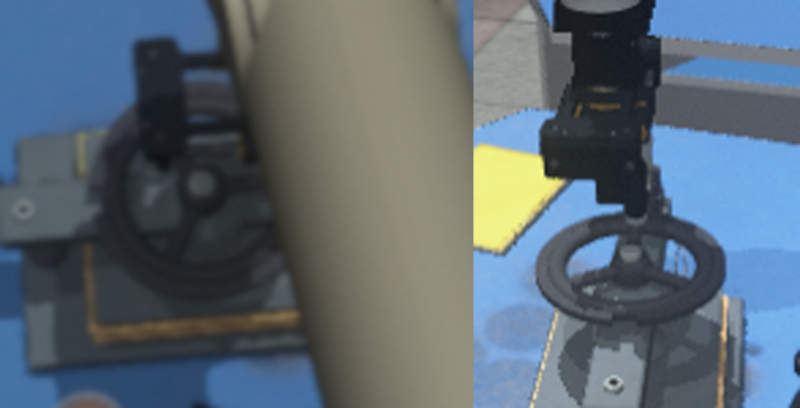

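Request:
{"fn": "drive_tool", "kwargs": {
  "moves": "-0.0062 -0.003 0 -6 1; -0.0065 -0.0023 0 -6 1; -0.0067 -0.0016 0 -6 1; -0.0068 -0.0009 0 -6 1; -0.0068 -0.0002 0 -6 1; -0.0068 0.0005 0 -6 1; -0.0067 0.0012 0 -6 1; -0.0066 0.0019 0 -6 1; -0.0063 0.0026 0 -6 1; -0.006 0.0032 0 -6 1; -0.0057 0.0039 0 -6 1; -0.0052 0.0044 0 -6 1; -0.0047 0.005 0 -6 1; -0.0042 0.0054 0 -6 1; -0.0036 0.0058 0 -6 1; -0.003 0.0062 0 -6 1; -0.0023 0.0065 0 -6 1; -0.0016 0.0067 0 -6 1; 0 0 0 0 1"
}}

```text
time: 19.68
ee_pos: [0.5148, 0.0585, 0.2005]
eef_rot: [-0.533, -0.464, 0.534, -0.464]
ft_force: [-0.2, -0.4, -1.2]
width: -0.0001
```

```bash
python3 plan.py -188 6 6;python3 plan.py -224 4 9; python3 look.py a12
```

```text
first [-0.0001 -0.0007]
-0.0009 0.0068 0 -6.0 1; -0.0002 0.0068 0 -6.0 1; 0.0005 0.0068 0 -6.0 1; 0.0012 0.0067 0 -6.0 1; 0.0019 0.0066 0 -6.0 1; 0.0026 0.0063 0 -6.0 1; 
first [0.005  0.0395]
0.0021 0.0041 0 -4.0 1; 0.0024 0.0039 0 -4.0 1; 0.0026 0.0037 0 -4.0 1; 0.0029 0.0035 0 -4.0 1; 0.0031 0.0033 0 -4.0 1; 0.0034 0.0031 0 -4.0 1; 0.0036 0.0029 0 -4.0 1; 0.0038 0.0026 0 -4.0 1; 0.0039 0.0023 0 -4.0 1; 
19.675 [0.5148 0.0585 0.2005] jaw -7.967126080221999 f [-0.2 -0.4 -1.2] [ 0.36  0.17 -0.62  1.76  0.1   1.25 -0.42] -0.0001
```

View pics/a12.png

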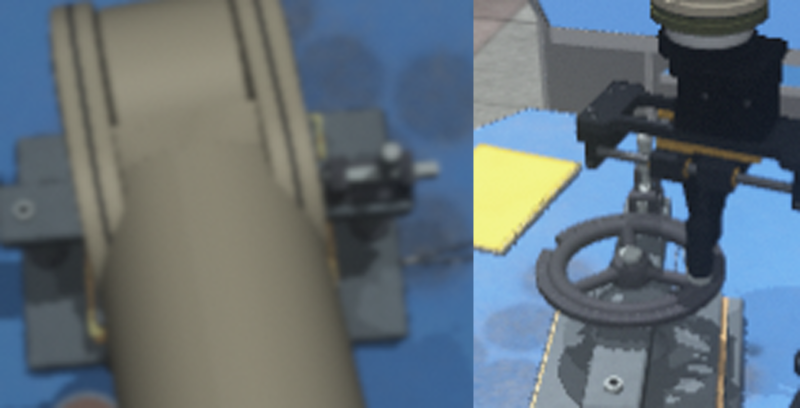

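Request:
{"fn": "drive_tool", "kwargs": {
  "moves": "-0.0009 0.0068 0 -6 1; -0.0002 0.0068 0 -6 1; 0.0005 0.0068 0 -6 1; 0.0012 0.0067 0 -6 1; 0.0019 0.0066 0 -6 1; 0.0026 0.0063 0 -6 1; 0.0021 0.0041 0 -4 1; 0.0024 0.0039 0 -4 1; 0.0026 0.0037 0 -4 1; 0.0029 0.0035 0 -4 1; 0 0 0 0 1; 0 0 0 0 1"
}}

```text
time: 21.28
ee_pos: [0.5302, 0.1133, 0.2006]
eef_rot: [0.683, 0.184, -0.683, 0.184]
ft_force: [-1.1, -0.5, -1.2]
width: 0.0007
```

```bash
python3 plan.py -240 4 5; python3 look.py a13
python3 - <<'E'
from bench import cams
import cv2
a=cams.camera("side")["color"][145:225,185:285,::-1];cv2.imwrite("pics/z13.png",cv2.resize(a,(750,600),interpolation=cv2.INTER_CUBIC))
E
```

```text
first [-0.0004 -0.0001]
0.0031 0.0033 0 -4.0 1; 0.0034 0.0031 0 -4.0 1; 0.0036 0.0029 0 -4.0 1; 0.0038 0.0026 0 -4.0 1; 0.0039 0.0023 0 -4.0 1; 
21.275 [0.5302 0.1133 0.2006] jaw -59.90202984381071 f [-1.1 -0.5 -1.2] [ 0.2   0.22 -0.56  1.7   0.12  1.26 -1.43] 0.0007
```

View pics/a13.png

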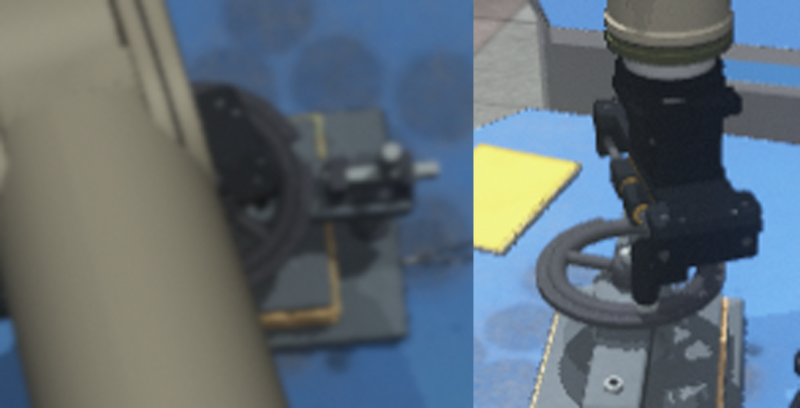

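View pics/z13.png

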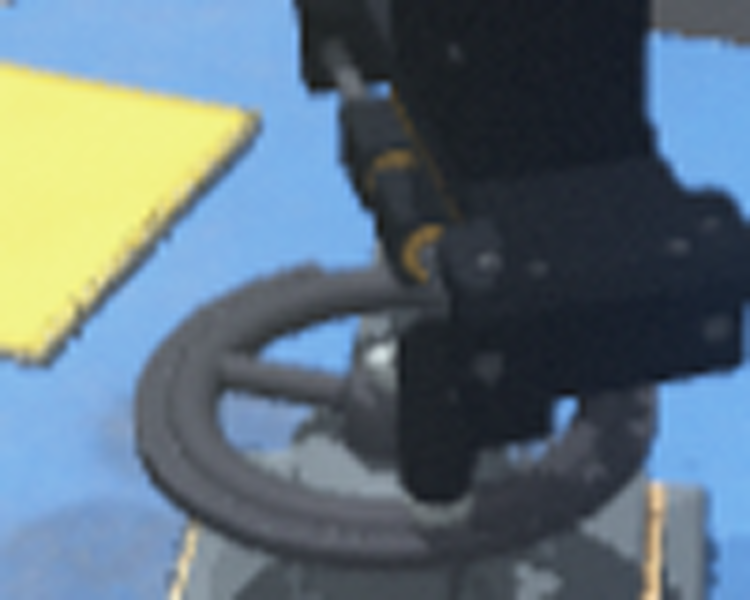

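Run:
```python
from bench import cams
from h import *
c=cams.camera("side")
for a in (100,105,110,115,118,120,125):
    u=np.array([np.cos(np.radians(a)),np.sin(np.radians(a))])*.062
    p=proj(c,[[.579+u[0],.07+u[1],z] for z in(.172,.227)]); print(a,((p-[185,145])*7.5).round(0).tolist())
```

```text
100 [[366.0, 492.0], [359.0, 331.0]]
105 [[385.0, 492.0], [379.0, 331.0]]
110 [[405.0, 491.0], [399.0, 330.0]]
115 [[424.0, 490.0], [418.0, 328.0]]
118 [[435.0, 488.0], [430.0, 327.0]]
120 [[442.0, 487.0], [438.0, 326.0]]
125 [[460.0, 483.0], [457.0, 322.0]]
```

Request:
{"fn": "drive_tool", "kwargs": {
  "moves": "0.0031 0.0033 0 -4 1; 0.0034 0.0031 0 -4 1; 0.0036 0.0029 0 -4 1; 0 0 0 0 1; 0 0 0 0 1"
}}

```text
time: 22.1
ee_pos: [0.5404, 0.1227, 0.2007]
eef_rot: [0.699, 0.111, -0.698, 0.111]
ft_force: [0.2, 0.3, -0.7]
width: 0.0002
```

```bash
python3 plan.py -252 2 5; python3 look.py a14
python3 - <<'E'
from bench import cams
import cv2
a=cams.camera("side")["color"][145:225,185:285,::-1];cv2.imwrite("pics/z14.png",cv2.resize(a,(750,600),interpolation=cv2.INTER_CUBIC))
E
```

```text
first [-0.0005 -0.0002]
0.0019 0.0013 0 -2.0 1; 0.0019 0.0013 0 -2.0 1; 0.0019 0.0012 0 -2.0 1; 0.0020 0.0011 0 -2.0 1; 0.0020 0.0011 0 -2.0 1; 
22.1 [0.5404 0.1227 0.2007] jaw -71.93147560627023 f [ 0.2  0.3 -0.7] [ 0.16  0.24 -0.54  1.67  0.13  1.26 -1.66] 0.0002
```

View pics/a14.png

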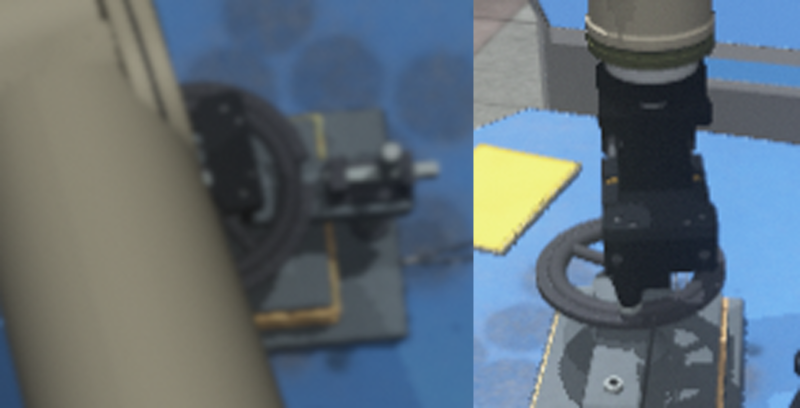

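View pics/z14.png

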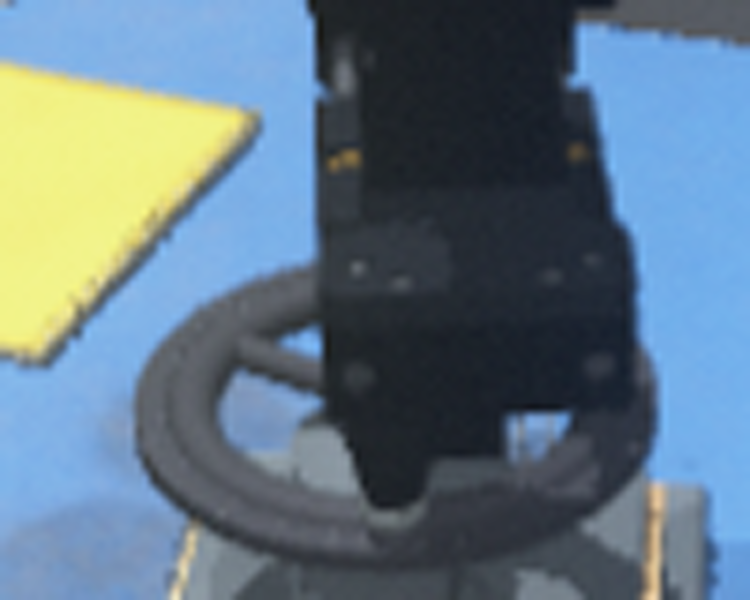

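Request:
{"fn": "drive_tool", "kwargs": {
  "moves": "0.0019 0.0013 0 -2 1; 0.0019 0.0013 0 -2 1; 0.0014 0.0009 0 -1.5 1; 0 0 0 0 1; 0 0 0 0 1; -0.006 -0.001 0 0 1; -0.006 -0.001 0 0 1; -0.006 -0.001 0.015 0 1; 0 0 0.02 0 1; 0 0 0.02 0 1; -0.03 0 0.02 0 1; -0.03 0 0 0 1; -0.02 0 0 0 1; -0.02 0 0 0 1; 0 0 0 0 1"
}}

```text
time: 24.12
ee_pos: [0.4269, 0.1235, 0.2769]
eef_rot: [0.704, 0.077, -0.702, 0.077]
ft_force: [0.9, 0.1, -0.9]
width: 0.0005
```

```bash
python3 look.py a15
python3 - <<'E'
from bench import cams
import cv2
a=cams.camera("side")["color"][145:225,185:285,::-1];cv2.imwrite("pics/z15.png",cv2.resize(a,(750,600),interpolation=cv2.INTER_CUBIC))
E
```

```text
24.125 [0.4269 0.1235 0.2769] jaw -77.4926371301877 f [ 0.9  0.1 -0.9] [ 0.2  -0.07 -0.55  1.82 -0.04  1.39 -1.69] 0.0005
```

View pics/a15.png

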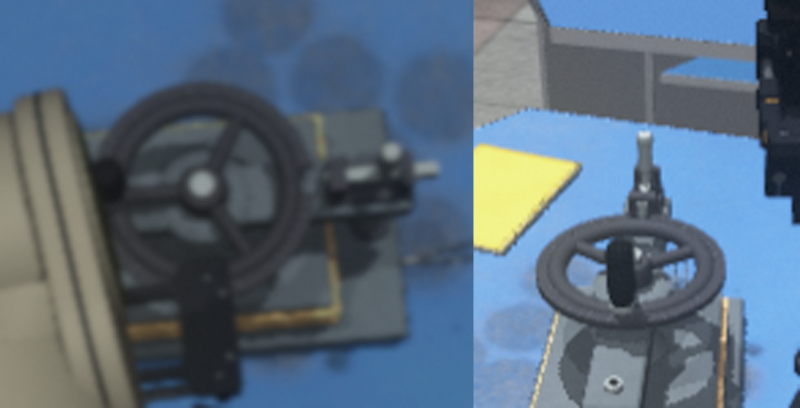

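View pics/z15.png

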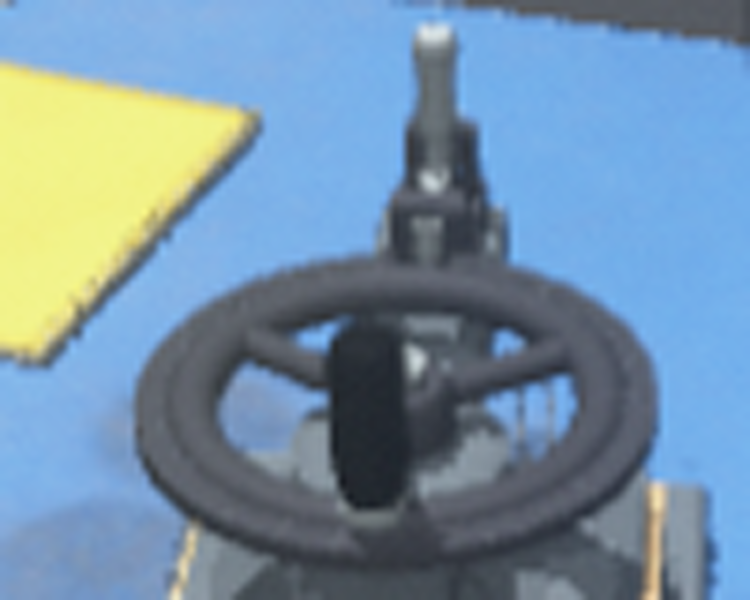

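Run:
```python
from bench import cams
from h import *
c=cams.camera("side")
im={0:cv2.imread("pics/side0.png"),1:c["color"][:,:,::-1].copy()}
for k,i in im.items():
    w=i[145:225,185:285].max(2); m=(w<38).astype(np.uint8)
    n,l,st,ce=cv2.connectedComponentsWithStats(m); j=[q for q in range(1,n) if st[q,4]>30]
    print(k,[(st[q].tolist(),ce[q].round(2).tolist()) for q in j])
t=cams.camera("top");
im={0:cv2.imread("pics/top0.png"),1:t["color"][:,:,::-1].copy()}
for k,i in im.items():
    w=i[145:200,195:290].max(2); m=(w<32).astype(np.uint8)
    n,l,st,ce=cv2.connectedComponentsWithStats(m); print(k,[(st[q].tolist(),ce[q].round(2).tolist()) for q in range(1,n) if st[q,4]>20])
a=[cv2.resize(q[120:215,180:300],(400,317),interpolation=cv2.INTER_CUBIC) for q in im.values()]
cv2.imwrite("pics/cmp.png",np.hstack(a))
```

```text
0 []
1 []
0 [([15, 23, 8, 8, 38], [18.61, 27.21])]
1 [([16, 23, 7, 9, 42], [19.21, 27.55])]
```

View pics/cmp.png

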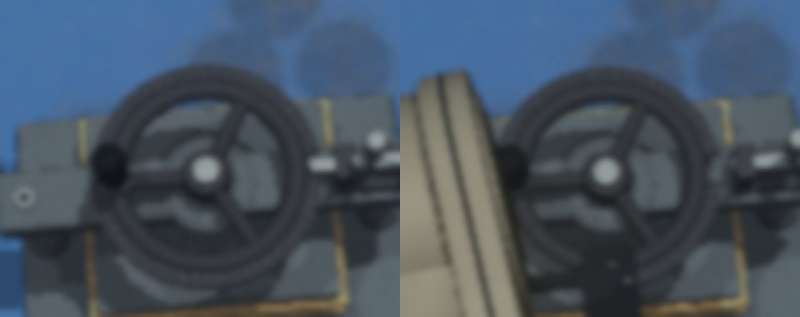

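Run:
```python
from bench import cams
from h import *
c=cams.camera("side")
im={0:cv2.imread("pics/side0.png"),1:c["color"][:,:,::-1].copy()}
for k,i in im.items():
  w=i[182:216,222:248].max(2); print(k,w.min())
  for th in(25,30,40,45,50):
    m=(w<th).astype(np.uint8)
    n,l,st,ce=cv2.connectedComponentsWithStats(m); 
    if n<2: continue
    q=1+np.argmax(st[1:,4]); print(k,th,st[q].tolist(),ce[q].round(2).tolist())
    # rows 188-205
    mm=m[8:24]; print('  cols',(mm*np.arange(26)).sum()/max(1,mm.sum()))
```

```text
0 40
0 45 [7, 14, 10, 15, 88] [12.0, 21.6]
  cols 11.757142857142858
0 50 [7, 7, 11, 22, 182] [11.52, 17.88]
  cols 11.398601398601398
1 44
1 45 [15, 27, 1, 2, 2] [15.0, 27.5]
  cols 0.0
1 50 [7, 12, 10, 19, 133] [11.79, 21.51]
  cols 11.729411764705882
```

Request:
{"fn": "drive_tool", "kwargs": {
  "moves": "0.018 -0.0211 0.002 8.7 1; 0.018 -0.0211 0.002 8.7 1; 0.018 -0.0211 0 8.7 1; 0.018 -0.0211 0 8.7 1; 0.018 -0.0211 0 8.7 1; 0.018 -0.0211 0 8.7 1; 0.018 -0.0211 0 8.7 1; 0.018 -0.0211 0 8.7 1; 0.018 -0.0211 0 8.7 1; 0.018 -0.0211 0 8.7 1; 0 0 0 0 1; 0 0 0 0 1"
}}

```text
time: 25.92
ee_pos: [0.6074, -0.0871, 0.2792]
eef_rot: [0.457, 0.54, -0.457, 0.539]
ft_force: [0.8, 0.1, 0.3]
width: 0.0006
```

Request:
{"fn": "drive_tool", "kwargs": {
  "moves": "0 0 -0.02 0 1; 0 0 -0.02 0 1; 0 0 -0.02 0 1; 0 0 -0.015 0 1; 0 0 -0.004 0 1; 0 0 0 0 1"
}}

```text
time: 26.68
ee_pos: [0.6076, -0.0875, 0.201]
eef_rot: [0.457, 0.539, -0.457, 0.54]
ft_force: [0.3, 0.3, 0.9]
width: 0.0003
```

```bash
python3 look.py a16
python3 - <<'E'
from bench import r
import numpy as np
p=np.array(r.read_state()["ee_pos"][:2])-[.579,.07];print("r",p@[.174,-.985],"lat",p@[.985,.174])
E
```

```text
26.675 [ 0.6076 -0.0875  0.201 ] jaw 9.471765477265212 f [0.3 0.3 0.9] [ 0.4   0.36 -0.42  1.52  0.15  1.3   0.13] 0.0003
r 0.16032594083621204 lat 0.0009706500785189101
```

View pics/a16.png

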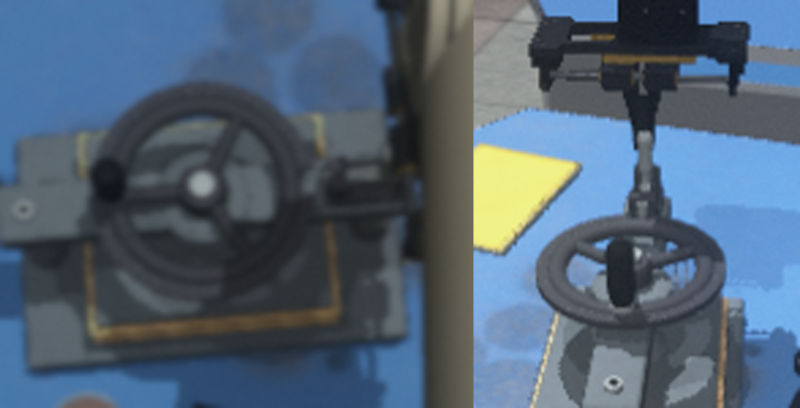

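Request:
{"fn": "drive_tool", "kwargs": {
  "moves": "-0.001 0.005 0 0 1; -0.001 0.005 0 0 1; -0.0005 0.003 0 0 1; -0.0005 0.003 0 0 1; -0.0005 0.003 0 0 1; -0.0005 0.003 0 0 1; -0.0005 0.003 0 0 1; 0 0 0 0 1"
}}

```text
time: 27.78
ee_pos: [0.6029, -0.0623, 0.2006]
eef_rot: [0.457, 0.54, -0.457, 0.54]
ft_force: [0.5, -0.3, 0.2]
width: 0.0004
```

Request:
{"fn": "drive_tool", "kwargs": {
  "moves": "-0.0004 0.002 0 0 1; -0.0004 0.002 0 0 1; 0 0 0 0 1"
}}

```text
time: 28.15
ee_pos: [0.6021, -0.059, 0.2006]
eef_rot: [0.457, 0.539, -0.457, 0.54]
ft_force: [-1.5, -2.8, 0.6]
width: 0.0004
```

Request:
{"fn": "drive_tool", "kwargs": {
  "moves": "-0.0002 0.001 0 0 1; 0 0 0 0 1"
}}

```text
time: 28.4
ee_pos: [0.6018, -0.0587, 0.2006]
eef_rot: [0.457, 0.539, -0.458, 0.54]
ft_force: [-1.5, -5.0, 1.1]
width: 0.0002
```

```bash
python3 look.py a17
python3 - <<'E'
from bench import r
import numpy as np
p=np.array(r.read_state()["ee_pos"][:2])-[.579,.07];print("r",p@[.174,-.985],"lat",p@[.985,.174])
E
```

```text
28.4 [ 0.6018 -0.0587  0.2006] jaw 9.421840075434757 f [-1.5 -5.   1.1] [ 0.37  0.34 -0.44  1.54  0.15  1.29  0.08] 0.0002
r 0.13070787623456884 lat 5.776230523353923e-05
```

View pics/a17.png

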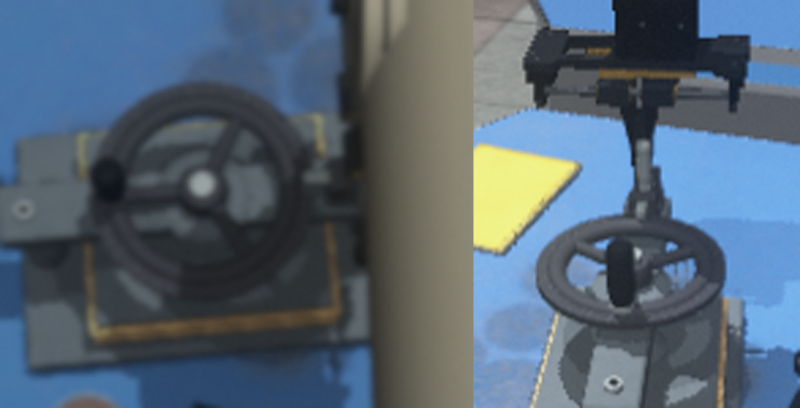

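Request:
{"fn": "drive_tool", "kwargs": {
  "moves": "-0.0002 0.001 0 0 1; 0 0 0 0 1; 0.001 -0.006 0 0 1; 0.002 -0.01 0 0 1; 0.002 -0.012 0 0 1; 0 0 0.03 0 1; 0 0 0.04 0 1; 0 -0.06 0.02 0 1; 0 -0.06 0 0 1; 0 -0.06 0 0 1; 0 -0.05 0 0 1; 0 0 0 0 1; 0 0 0 0 1"
}}

```text
time: 30.12
ee_pos: [0.6069, -0.3137, 0.29]
eef_rot: [0.457, 0.54, -0.457, 0.539]
ft_force: [0.4, 0.7, 0.7]
width: 0.0005
```

Run:
```python
from bench import cams,r
from h import *
t=cams.camera("top")["color"][:,:,::-1].copy();s=cams.camera("side")["color"][:,:,::-1].copy()
T0=cv2.imread("pics/top0.png");S0=cv2.imread("pics/side0.png")
f=lambda i,a,b,c,d,w,h:cv2.resize(i[a:b,c:d],(w,h),interpolation=cv2.INTER_CUBIC)
cv2.imwrite("pics/end.png",np.vstack([np.hstack([f(i,135,270,140,360,400,245) for i in(T0,t)]),np.hstack([f(i,140,330,170,330,400,350) for i in(S0,s)])]))
for k,i in((0,T0),(1,t)):
    w=i[145:200,195:290].max(2);m=(w<32).astype(np.uint8)
    n,l,st,ce=cv2.connectedComponentsWithStats(m);print(k,[(st[q].tolist(),ce[q].round(2).tolist()) for q in range(1,n) if st[q,4]>20])
    w=i[155:168,286:300].max(2).astype(float); m=w>150; ys,xs=np.nonzero(m);print("pin",xs.mean()+286,ys.mean()+155,m.sum())
for k,i in((0,S0),(1,s)):
    w=i[140:170,232:252].max(2);ys,xs=np.nonzero(w>225) ;print(k,"d")
print(r.read_state()["time"],r.read_state()["ee_pos"])
```

```text
0 [([15, 23, 8, 8, 38], [18.61, 27.21])]
pin 293.8 162.6 5
1 [([16, 25, 6, 7, 31], [18.77, 28.19])]
pin 294.3333333333333 162.91666666666666 12
0 d
1 d
30.225 [ 0.60723612 -0.31254869  0.29052458]
```

View pics/end.png

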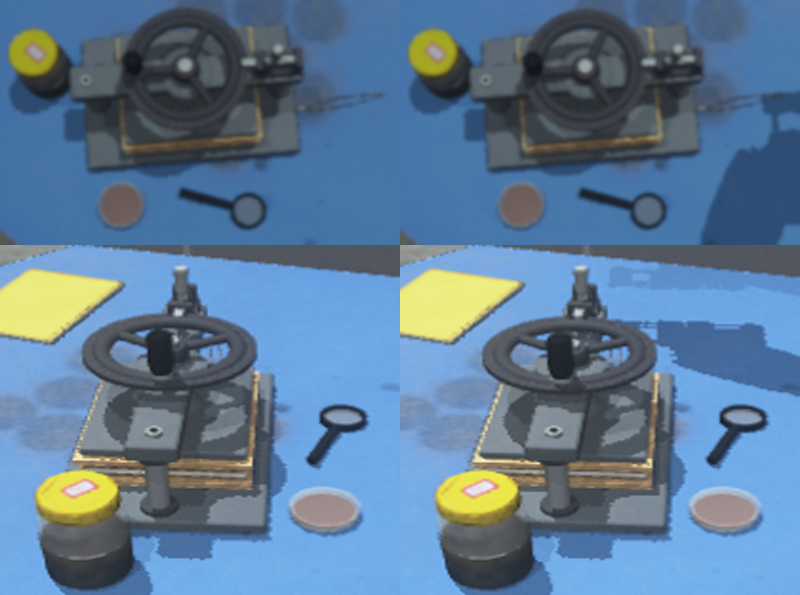

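```bash
python3 -c "
from bench import ticket
print(ticket.close_job())"
```

```text
the job is handed in; nothing more can be done
None
```

The press is tightened one full turn clockwise and locked again, and I handed the job in at about 30 s of the 72 s allowed.

**What I did**
- I pushed the bolt outward by its pin until it met its stop, where the force rose to about 6 N.
- I pushed the wheel round by its handle in two half turns. In between I backed the fingers off and turned the tool back.
- I then pushed the bolt home and moved the arm clear.

**What the last checks showed**
- **Wheel:** against the start picture, the handle is back within about 1 degree in the side view. In the top view it is about 1 pixel off; the 5 mm the wheel sank explains about half of that.
- **Bolt:** it stopped firmly against its inner end at about 5 N. From the finger positions at both stops, it travelled about 15 mm, its full length. The pin is back within about 0.5 pixel (roughly 1 mm) of where it started.
- **Jar, dish, hand lens and forceps:** they look unmoved in both views.
- **Arm:** it is clear of everything, and the wrist force is down to noise, under 1 N.

**Not measured**
- I could not measure the plate's force on the pack. I take it from the completed turn and the visible sinking.
- I saw no contact force above about 6 N, but forces were only read at the end of each move, so a brief peak could have been missed.

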